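# File a card case behind its marker in a packed row

### The job

First part the packed row of card cases directly to the right of the marker case (the one with the tab on top), sliding the cases beyond it along the tray until there is ample room for one more. Then take the loose case by its broad faces out of its wooden stand, set it upright on the bare bench and let go, take it again by its narrow ends and lower it gently into the gap, standing on the tray's floor. Finally slide the row shut again, so that all six cases stand upright and packed against the bookend with the newcomer directly to the right (seen from the robot) of the marker case, and leave the other things on the bench where they are.

Things in the scene. Friction and masses are not known exactly. Their poses are not given: they have to be found in the camera images.
- row_tray_floor (a point): Fixed aluminium tray, 80 x 210 mm, that holds the row; the point is the middle of its inner floor, 10 mm above the bench. The row runs along its y. Inside 198 mm long (y -99 to +99 mm from the point) and 68 mm wide; lips along both long sides rise 10 mm above its floor. Gripped by its narrow ends and pulled, a case slides and pushes those ahead, but held weakly or high up it leans.
- bookend (a point): Top of the bookend wall at the tray's +y (left, seen from the robot) end, 90 mm above the bench; the wall at the -y (right) end is only 45 mm high. At the start five cases stand packed against the bookend, broad face to broad face, axes parallel to the tray's; about 46 mm of the tray is free at the right end.
- marker_case_center (a point): The marker case: the only one with a tab on its top (34 x 20 mm, 14 mm high, so 114 mm high in all); otherwise like the others. In any of the row's first four places from the bookend. Closed plain cardboard case, 60 (own x, between its narrow ends) x 30 (own y, thickness between its broad faces) x 100 mm high, about 0.12 kg, blank paper label on each narrow end. The point is its centre, half-way up (50 mm above its underside), the tab not counted.
- case_b_center (a point): Case in the row, in any of the first four places. Closed plain cardboard case, 60 (own x, between its narrow ends) x 30 (own y, thickness between its broad faces) x 100 mm high, about 0.12 kg, blank paper label on each narrow end. The point is its centre, half-way up (50 mm above its underside).
- case_c_center (a point): Case in the row, in any of the first four places. Closed plain cardboard case, 60 (own x, between its narrow ends) x 30 (own y, thickness between its broad faces) x 100 mm high, about 0.12 kg, blank paper label on each narrow end. The point is its centre, half-way up (50 mm above its underside).
- case_d_center (a point): Case in the row, in any of the first four places. Closed plain cardboard case, 60 (own x, between its narrow ends) x 30 (own y, thickness between its broad faces) x 100 mm high, about 0.12 kg, blank paper label on each narrow end. The point is its centre, half-way up (50 mm above its underside).
- end_case_center (a point): Case that stands last in the row, farthest from the bookend. Closed plain cardboard case, 60 (own x, between its narrow ends) x 30 (own y, thickness between its broad faces) x 100 mm high, about 0.12 kg, blank paper label on each narrow end. The point is its centre, half-way up (50 mm above its underside).
- loose_case_center (a point): The loose case to be filed, at first upright in the wooden stand. Closed plain cardboard case, 60 (own x, between its narrow ends) x 30 (own y, thickness between its broad faces) x 100 mm high, about 0.12 kg, blank paper label on each narrow end. The point is its centre, half-way up (50 mm above its underside).
- stand_floor (a point): Fixed wooden stand, left or right of the row, 86 (its x) x 80 mm; the point is the middle of its floor, 10 mm above the bench. End boards 60 mm wide, 112 mm high above the bench, 66 mm apart, at its -x and +x ends cover the loose case's narrow ends; its broad faces (+y, -y) are open but for 8 mm rails at the foot. The case stands in it with axes parallel.
- pencil_cup: Bystander: wooden cup with pencils, 86 mm across, about 155 mm high with the pencils; origin under its centre. It stands on the other side of the row from the stand. (Beyond the row, out of the way, stand a plant pot, a key tray and a mug, and at the near right corner lies a phone: all fixed.)
- coaster_low: Bystander: lower of two stacked round plastic coasters, 92 mm across, 8 mm thick, on the bench between the robot and the row; origin under its centre.
- coaster_top: Bystander: upper coaster, same size; origin under its centre.
There are look-alikes about, which are no part of the job. What is shaped like the part that bears case_d_center but orange is not meant. Leave any pink look-alike of the part that bears loose_case_center alone.

How it is judged:
On the way, in this order (a step that is already met when the one before it is completed fails the run):
1. The row is parted directly after the marker case: every case on its right-hand side stands more than 34 mm clear of it, and the loose case still waits in its stand ((y of case_b_center in the frame of marker_case_center above 0 m or y of case_b_center in the frame of marker_case_center below -0.064 m) and (y of case_c_center in the frame of marker_case_center above 0 m or y of case_c_center in the frame of marker_case_center below -0.064 m) and (y of case_d_center in the frame of marker_case_center above 0 m or y of case_d_center in the frame of marker_case_center below -0.064 m) and (y of end_case_center in the frame of marker_case_center above 0 m or y of end_case_center in the frame of marker_case_center below -0.064 m) and horizontal distance between loose_case_center and stand_floor below 0.02 m), for 0.2 s.
2. The loose case stands upright on the bare bench, outside stand and tray, and is let go (height (world z) of loose_case_center below 0.054 m and angle between loose_case_center's own z axis and vertical below 0.06 rad and horizontal distance between loose_case_center and stand_floor above 0.07 m and contact force between the fingers and loose_case below 0.05 N), for 0.2 s.
3. The loose case stands on the tray's floor in the gap, to the right of the marker case (z of loose_case_center in the frame of row_tray_floor between 0.045 and 0.055 m and angle between loose_case_center's own z axis and vertical below 0.06 rad and x of loose_case_center in the frame of row_tray_floor between -0.008 and 0.008 m and angle between the y axis of loose_case_center and the y axis of row_tray_floor, either way round below 0.12 rad and y of loose_case_center in the frame of marker_case_center between -0.05 and -0.026 m), for 0.2 s.
At the end, for the whole second after the job is handed in: All six cases stand upright (within 0.06 rad) on the tray's floor between its lips; the loose case is directly to the right of the marker case with less than 5 mm between them, parallel to the tray within 0.12 rad; the row is packed against the bookend with at most 6 mm of gaps in all (z of loose_case_center in the frame of row_tray_floor between 0.045 and 0.055 m and angle between each of loose_case_center, marker_case_center, case_b_center, case_c_center, case_d_center, end_case_center's own z axis and vertical below 0.06 rad and x of loose_case_center in the frame of row_tray_floor between -0.008 and 0.008 m and angle between the y axis of loose_case_center and the y axis of row_tray_floor, either way round below 0.12 rad and z of marker_case_center in the frame of row_tray_floor between 0.045 and 0.055 m and x of marker_case_center in the frame of row_tray_floor between -0.008 and 0.008 m and z of case_b_center in the frame of row_tray_floor between 0.045 and 0.055 m and x of case_b_center in the frame of row_tray_floor between -0.008 and 0.008 m and z of case_c_center in the frame of row_tray_floor between 0.045 and 0.055 m and x of case_c_center in the frame of row_tray_floor between -0.008 and 0.008 m and z of case_d_center in the frame of row_tray_floor between 0.045 and 0.055 m and x of case_d_center in the frame of row_tray_floor between -0.008 and 0.008 m and z of end_case_center in the frame of row_tray_floor between 0.045 and 0.055 m and x of end_case_center in the frame of row_tray_floor between -0.008 and 0.008 m and y of loose_case_center in the frame of marker_case_center between -0.035 and -0.026 m and y of end_case_center in the frame of row_tray_floor above -0.072 m); the robot touches nothing.
It fails at once if A bystander is moved more than 20 mm (distance of any of pencil_cup, coaster_low, coaster_top from where it was at the start of the episode above 0.02 m).
It fails at once if A case of the row is tipped by more than 0.5 rad (angle between any of marker_case_center, case_b_center, case_c_center, case_d_center, end_case_center's own z axis and vertical above 0.5 rad).
It fails at once if The loose case is dropped or slammed: faster than 0.7 m/s with its centre lower than 120 mm above the bench (linear speed of loose_case above 0.7 m/s and height (world z) of loose_case_center below 0.12 m).
It also fails if it takes over 67 s, if anything falls off the work surface, if the arm or the gripper's body presses on something with over 40 N, if the wrist force passes 120 N, or if a joint passes its speed limit or range.

### The arm

A 6-joint arm with a two-finger parallel gripper is mounted at the origin on the work surface. World frame = base frame: x ahead of the robot, y to its left, z up, the work surface at z = 0. Lengths are in m, angles in rad, forces in N, time in s.
With the tool pointing down it reaches from about 0.3 to 0.775 m from the base axis. Payload 14.6 kg.
Tool frame: the origin (TCP) lies at the very end of the fingers, on their centre line; the grasp point (between the pads) lies 19 mm behind it; z points along the fingers, x is the direction in which the jaws open and shut, and the axes are right-handed (so a half turn about z gives the same grasp; the last joint's range is limited). The gripper opens to 94 mm and grips with 3 to 60 N. Pads are 16 mm wide; open, the fingers measure 119 mm over their backs; the gripper's body (75 mm by 177 mm) begins 78 mm behind the grasp point.
Start: joints at [1.147, 0.3, 1.521, -0, 1.321, -0.067], TCP at [0.192, 0.515, 0.205] pointing down, gripper open.
Joint ranges: [-3.03, 3.03], [-0.79, 2.21], [0.23, 2.52], [-1.04, 4.18], [0, 3.07], [-2.55, 2.55]. Speed limits (rad/s): [2.22, 2.22, 2.57, 3.14, 3.14, 3.14].

### API

Orientations are given as [roll, pitch, yaw] about the fixed x, y, z axes, in that order (R = Rz(yaw) Ry(pitch) Rx(roll)).
In Python, from station import ctrl gives the robot as it stands.
- The arm moves only by the shell command python3 -m inch 'ROWS' [FORCE]. ROWS is JSON, one flat list of numbers, 7 for each row, row after row: the shift along the tool's x, y, z in cm, then the turn, a rotation vector about the tool's x, y, z in rad, then the opening, from 0 (shut) to 1 (fully open). In form: [tx, ty, tz, wx, wy, wz, claw, tx, ty, tz, wx, wy, wz, claw, ...]. A call has 1 to 20 rows; each row shifts and turns the commanded pose from where the row before left it, along the tool's axes as they then stand; what a row does not reach is not made up. A row lasts 1/8 s, in which the tool goes at most 62.5 mm and 10.7 degrees, less where a joint would pass 70% of its speed; a pose out of reach is approached as far as the arm can. A call is refused whole if a number of a shift passes 6.25 or a number of a turn 0.188, either way. A call with a gripper value outside its range is refused whole. The fingers move at their own pace and stop on an object; FORCE is the grip in N (left out, the last holds). Time passes only in rows, so rows that do not move let the fingers close. It gives the time, the measured TCP pose, the force and the opening at its end, in the units of the state.
- ctrl.get_obs(): the state, without advancing time (a new reading comes with each control period).
- ctrl.camera(name): name is "side" or "top"; returns (picture, depth): 420x560x3 uint8, red, green, blue; 420x560 float32, m along the optical axis (not along the pixel's ray), 0 where there is no reading.
- ctrl.camera_params(name): a dict with "vertical_fov" (degrees; the focal length in pixels is half the picture's height over the tangent of half this angle, whatever the lens; pixels are square), "cx", "cy" (the principal point, pixels), "distortion" ([k1, k2, p1, p2, k3] as OpenCV has them; the pictures are not rectified), "camera_from_world" (4x4, takes a point from world to camera coordinates). Camera axes: x right, y down, z forward; pixel columns grow to the right and rows downward; lengths in m; the calibration is good to about 2 mm. A picture is of the moment at which its call begins. camera_params takes no time and is no camera call.
- ctrl.hand_in(): hands the job in, once; it reports no verdict.
Trained networks look in the newest picture that a camera, given by its name, has taken for a name from the list of things; names that differ only in an ending like _2 or _b are one class to them, and where a whole thing is asked for, a point or a joint stands for the part that bears it (a point fixed in the world has none). Each returns a list of dicts, best first, with "score" (0 to 1); they miss things now and then, are a little off and sometimes report something else, mostly with a low value. They report only what shows in the picture. A call takes as long as a camera call. They do not tell look-alikes from the thing itself.
- ctrl.spot_in(camera, label): "bbox" ([centre column, centre row, width, height] in pixels, round what is visible of it).
- ctrl.place_of(camera, label): "centre" ([column, row] in pixels: a listed point, or the origin of a listed thing).
The state is a dict: "time_s": time; "qpos": joint angles; "joint_vel": joint speeds; "tau": joint torques, N m; "ee_pos": TCP position; "eef_rot": TCP orientation; "force": force on the tool from outside, world axes, zero at the start; "moment": the same for the moment, N m; "grip_width": finger opening in m.
Only numpy, scipy, OpenCV 4.12 (cv2) and the standard library are available. Lean on these libraries where they do the work, as an engineer would, in place of code of your own. Each camera call takes 0.05 s, during which the arm holds its last target. There are 200 camera calls.

## Working session

There is one attempt and no reset: what is moved stays moved. The work goes in short steps, Python scripts to look and compute and a shell command to move; the robot and the scene stay as the last step left them, time stands still between calls to the robot, and variables do not carry over. Pictures are saved under pics/ and viewed, about 8 in all and at most 12, crops included, and the job is handed in when it is done.

```bash
mkdir -p pics; ls
cat > h.py <<'E'
import numpy as np, cv2
from station import ctrl
def K(n):
    p=ctrl.camera_params(n); f=210/np.tan(np.radians(p["vertical_fov"]/2))
    return np.array([[f,0,p["cx"]],[0,f,p["cy"]],[0,0,1.]]),np.array(p["distortion"],float),np.array(p["camera_from_world"])
def ray(n,uv):
    k,d,T=K(n); q=cv2.undistortPoints(np.array(uv,float).reshape(-1,1,2),k,d).reshape(-1,2)
    R=T[:3,:3]; return -R.T@T[:3,3], np.c_[q,np.ones(len(q))]@R
def atz(n,uv,z):
    c,r=ray(n,uv); return c+r*((z-c[2])/r[:,2])[:,None]
def cloud(n,dep):
    k,d,T=K(n); v,u=np.mgrid[:420,:560]; c,r=ray(n,np.c_[u.ravel(),v.ravel()])
    return (c+r*dep.ravel()[:,None]).reshape(420,560,3)
def proj(n,P):
    k,d,T=K(n); return cv2.projectPoints(np.array(P,float).reshape(-1,1,3),cv2.Rodrigues(T[:3,:3])[0],T[:3,3],k,d)[0].reshape(-1,2)
def save(im,f): cv2.imwrite("pics/"+f,im[...,::-1])
E
python3 - <<'E'
from h import *
for n in("top","side"):
    im,d=ctrl.camera(n); np.savez(n+".npz",im=im,d=d); save(im,n+"0.png")
    k,_,T=K(n); print(n,k[0,0],-T[:3,:3].T@T[:3,3])
    for l in("marker_case_center","end_case_center","loose_case_center","stand_floor","row_tray_floor","bookend","pencil_cup"):
        print(l,[(np.round(x["centre"]).tolist(),round(x["score"],2)) for x in ctrl.place_of(n,l)[:4]])
print(ctrl.get_obs())
E
```

```text
pics
top 426.901429724826 [0.45807488 0.00303178 0.9436786 ]
marker_case_center [([224.0, 166.0], 0.66)]
end_case_center [([275.0, 151.0], 0.76)]
loose_case_center [([154.0, 218.0], 0.7), ([120.0, 271.0], 0.64)]
stand_floor [([161.0, 216.0], 0.78)]
row_tray_floor []
bookend [([209.0, 166.0], 0.67)]
pencil_cup [([439.0, 221.0], 0.59)]
side 444.56418072108943 [ 0.43147838 -0.81435087  0.55527231]
marker_case_center []
end_case_center [([342.0, 216.0], 0.71)]
loose_case_center [([272.0, 173.0], 0.77), ([231.0, 169.0], 0.68)]
stand_floor [([275.0, 187.0], 0.92)]
row_tray_floor [([337.0, 229.0], 0.62), ([294.0, 367.0], 0.58)]
bookend [([318.0, 182.0], 0.73), ([336.0, 209.0], 0.68), ([273.0, 187.0], 0.15)]
pencil_cup [([294.0, 364.0], 0.95)]
{'time_s': 0.8, 'qpos': array([ 1.14741090e+00,  2.99904474e-01,  1.52102941e+00, -2.46829409e-06,
        1.32068742e+00, -6.65917929e-02]), 'joint_vel': array([0.00088474, 0.00277145, 0.00214175, 0.00048803, 0.00037345,
       0.00017155]), 'tau': array([-7.86085711e-04, -5.31641364e+01, -3.52904069e+01,  7.08325789e-02,
        2.13678513e-02,  3.10962366e-05]), 'ee_pos': array([0.19209074, 0.51534493, 0.20543067]), 'eef_rot': array([3.14159217e+00, 2.87441797e-05, 1.21400331e+00]), 'force': array([ 0.07078886, -0.49397197, -0.49896179]), 'moment': array([-0.04161392, -0.00448225,  0.00575133]), 'grip_width': 0.09378432586095477}
```

View pics/top0.png

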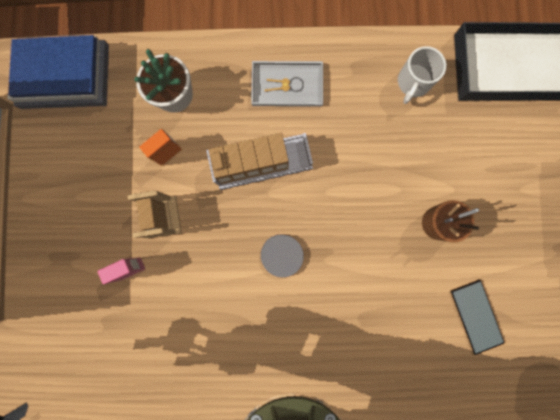

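View pics/side0.png

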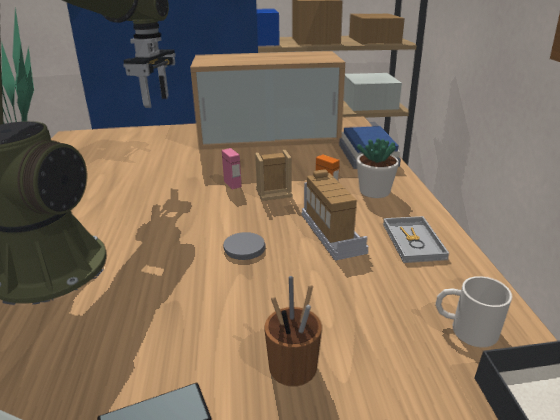

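The top view shows the row at about (250,158), with the tab at its left end (~(217,158)). The stand holding the loose case is at (155,214), the coasters at (283,255) and the cup at (450,221). The orange look-alike at (160,146) and the pink one at (120,271) are to be avoided.

Run:
```python
from h import *
z=np.load("top.npz"); im,d=z["im"],z["d"]; C=cloud("top",d)
def roi(u0,u1,v0,v1,lo,hi,nm):
    P=C[v0:v1,u0:u1].reshape(-1,3); P=P[(P[:,2]>lo)&(P[:,2]<hi)]
    r=cv2.minAreaRect((P[:,:2]*1000).astype(np.float32)); print(nm,len(P),"z",P[:,2].mean().round(4),"c",np.round(r[0],1),"size",np.round(r[1],1),"ang",round(r[2],1)); 
    return r
roi(195,325,125,195,.100,.117,"row top")
roi(195,325,125,195,.119,.135,"tab")
roi(195,325,125,195,.084,.095,"bookend")
roi(195,325,125,195,.012,.03,"traylip")
roi(195,325,125,195,.006,.05,"tray all")
roi(195,325,125,195,.038,.05,"right wall")
roi(125,190,185,245,.09,.12,"stand top")
roi(125,190,185,245,.006,.03,"stand low")
roi(255,310,230,280,.006,.03,"coaster")
roi(415,490,190,245,.05,.2,"cup")
roi(135,185,125,168,.03,.2,"orange")
roi(90,150,250,290,.03,.2,"pink")
print(np.round(C[158,205:320:4]*1000).astype(int).tolist())
v=cv2.resize(np.hstack([im[120:200,190:330],im[180:260,110:250]])[...,::-1],None,fx=2.85,fy=5.7/2,interpolation=cv2.INTER_CUBIC); cv2.imwrite("pics/crop1.png",v)
```

```text
row top 2115 z 0.1085 c [630.3  80.8] size [ 60.8 152.2] ang 11.7
tab 162 z 0.1224 c [617.7 140.1] size [33.2 19.7] ang 12.0
bookend 141 z 0.0894 c [630.3  84.7] size [ 65.8 157.3] ang 12.8
traylip 445 z 0.0187 c [634.5  58.4] size [ 78.4 209.5] ang 12.0
tray all 1353 z 0.0173 c [633.8  58. ] size [ 79.1 210.4] ang 12.3
right wall 154 z 0.0442 c [635.6  57.5] size [ 68.9 208.1] ang 11.7
stand top 919 z 0.1075 c [516.2 285.6] size [86.6 59.1] ang 7.8
stand low 505 z 0.0127 c [516.1 286.3] size [86.5 79.2] ang 8.4
coaster 1431 z 0.0146 c [427.6  18.1] size [92.  90.4] ang 43.8
cup 1614 z 0.0927 c [ 492.7 -329.7] size [85.3 84.9] ang 39.6
orange 725 z 0.0837 c [660.7 271.5] size [30.8 62.3] ang 38.3
pink 669 z 0.0868 c [403.2 353.3] size [31.  61.6] ang 22.9
[[647, 187, 0], [629, 162, 89], [622, 148, 124], [622, 140, 123], [621, 132, 125], [625, 126, 107], [624, 118, 109], [624, 110, 109], [624, 102, 108], [624, 94, 108], [623, 86, 109], [623, 78, 111], [623, 70, 109], [623, 63, 108], [623, 55, 108], [623, 47, 110], [623, 39, 105], [623, 31, 107], [622, 23, 109], [622, 15, 109], [458, 3, 944], [642, -1, 6], [642, -10, 7], [641, -19, 8], [641, -28, 10], [640, -37, 11], [634, -44, 44], [643, -55, -2], [642, -64, -1]]
```

View pics/crop1.png

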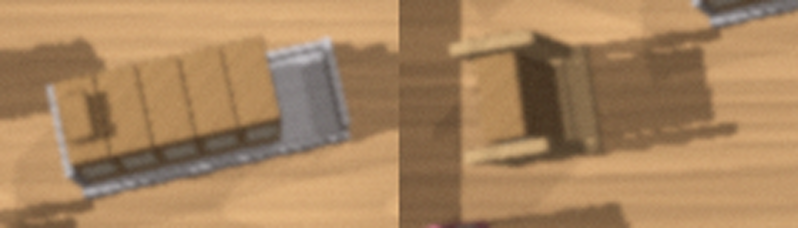

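Marker is in first place. The tray centre is at (634.5, 58.2) mm with yaw 12°. Case 2 should be at about (623, 111).

```bash
python3 -m inch '[0,0,0,0,0,0.167,1, 0,0,0,0,0,0.167,1, 0,0,0,0,0,0.167,1, 0,0,0,0,0,0.167,1, 0,0,0,0,0,0.167,1, 0,0,0,0,0,0.167,1]'
python3 -m inch '[2.25,3.23,0,0,0,0,1, 2.25,3.23,0,0,0,0,1, 2.25,3.23,0,0,0,0,1, 2.25,3.23,0,0,0,0,1, 2.25,3.23,0,0,0,0,1, 2.25,3.23,0,0,0,0,1, 2.25,3.23,0,0,0,0,1, 2.25,3.23,0,0,0,0,1, 2.25,3.23,0,0,0,0,1, 2.25,3.23,0,0,0,0,1, 2.25,3.23,0,0,0,0,1, 2.25,3.23,0,0,0,0,1, 2.25,3.23,0,0,0,0,1, 2.25,3.23,0,0,0,0,1, 2.25,3.23,0,0,0,0,1, 0,0,0,0,0,0,1, 0,0,0,0,0,0,1]'
```

```text
time_s: 1.55
ee_pos: [0.1921, 0.5154, 0.2055]
eef_rot: [-3.142, -0.0, 0.206]
force: [0.5, -0.1, -1.0]
grip_width: 0.0944
time_s: 3.68
ee_pos: [0.6236, 0.1131, 0.2053]
eef_rot: [-3.141, 0.0, 0.212]
force: [0.1, -0.5, -0.2]
grip_width: 0.0945
```

```bash
python3 -m inch '[-0.1,0.35,2.5,0,0,0,1, 0,0,2.5,0,0,0,1, 0,0,2.5,0,0,0,1, 0,0,2.5,0,0,0,1, 0,0,2,0,0,0,1, 0,0,2,0,0,0,1, 0,0,1.5,0,0,0,1, 0,0,1.2,0,0,0,1, 0,0,0,0,0,0,1, 0,0,0,0,0,0,1]'
python3 - <<'E'
from h import *
im,d=ctrl.camera("side"); im2,_=ctrl.camera("top")
save(np.hstack([cv2.resize(im[130:270,250:400],(400,373)),cv2.resize(im2[110:250,190:340],(400,373))]),"a.png")
E
```

```text
time_s: 4.92
ee_pos: [0.6241, 0.1091, 0.0391]
eef_rot: [3.142, -0.001, 0.212]
force: [0.1, -0.7, 0.7]
grip_width: 0.094
```

View pics/a.png

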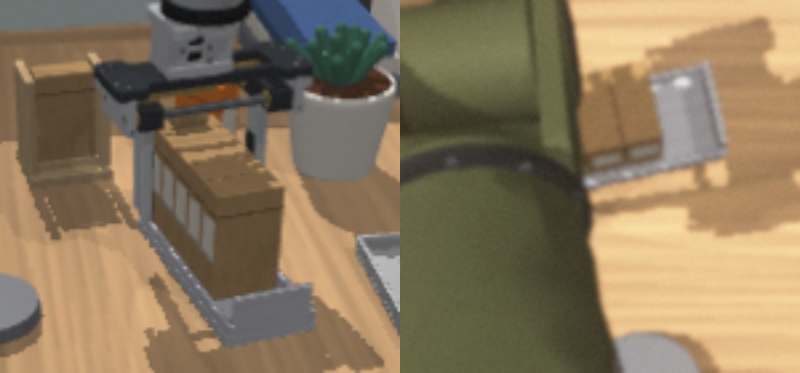

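The fingers straddle the second case and the body clears the tab. Grip and pull.

```bash
python3 -m inch '[0,0,0,0,0,0,0.5, 0,0,0,0,0,0,0.5, 0,0,0,0,0,0,0.5, 0,0,0,0,0,0,0.5, 0,0,0,0,0,0,0.5, 0,0,0,0,0,0,0.5]' 40
python3 -m inch '[0,0.3,0,0,0,0,0.5, 0,0.4,0,0,0,0,0.5, 0,0.4,0,0,0,0,0.5, 0,0.4,0,0,0,0,0.5, 0,0.4,0,0,0,0,0.5, 0,0.4,0,0,0,0,0.5, 0,0.4,0,0,0,0,0.5, 0,0.4,0,0,0,0,0.5, 0,0.4,0,0,0,0,0.5, 0,0.4,0,0,0,0,0.5, 0,0.2,0,0,0,0,0.5, 0,0,0,0,0,0,0.5, 0,0,0,0,0,0,0.5]'
```

```text
time_s: 5.78
ee_pos: [0.6238, 0.1091, 0.0385]
eef_rot: [3.142, -0.0, 0.212]
force: [0.3, 0.5, -0.0]
grip_width: 0.0598
time_s: 7.4
ee_pos: [0.6325, 0.0686, 0.0385]
eef_rot: [3.141, -0.0, 0.212]
force: [0.1, -0.4, 2.0]
grip_width: 0.0599
```

```bash
python3 -m inch '[0,0,0,0,0,0,1, 0,0,0,0,0,0,1, 0,0,0,0,0,0,1, 0,0,0,0,0,0,1, 0,0,-1.5,0,0,0,1, 0,0,-2.5,0,0,0,1, 0,0,-3,0,0,0,1, 0,0,-3,0,0,0,1, 0,0,-3,0,0,0,1, 0,0,-3,0,0,0,1, 0,0,-1,0,0,0,1]'
python3 -m inch '[-0.85,-2.96,0,0,0,0,1, -0.85,-2.96,0,0,0,0,1, -0.85,-2.96,0,0,0,0,1, -0.85,-2.96,0,0,0,0,1, -0.85,-2.96,0,0,0,0,1, -0.85,-2.96,0,0,0,0,1, -0.85,-2.96,0,0,0,0,1, -0.85,-2.96,0,0,0,0,1, 0,0,0,0,0,-0.166,1, 0,0,0,0,0,-0.166,1, 0,0,0,0,0,-0.166,1, 0,0,0,0,0,-0.166,1, 0,0,0,0,0,-0.166,1, 0,0,0,0,0,-0.166,1, 0,0,0,0,0,-0.166,1, 0,0,0,0,0,-0.166,1, 0,0,0,0,0,-0.166,1, 0,0,0,0,0,0,1]'
python3 - <<'E'
from h import *
im,d=ctrl.camera("top"); C=cloud("top",d); s,_=ctrl.camera("side")
print(ctrl.get_obs()["eef_rot"])
# tray-frame y profile of case tops
c,sn=np.cos(.2094),np.sin(.2094)
P=C.reshape(-1,3)-[.6345,.0582,0]; x=P[:,0]*c+P[:,1]*sn; y=-P[:,0]*sn+P[:,1]*c; z=P[:,2]
for lo in range(-100,100,4):
    m=(abs(x)<.02)&(y*1000>=lo)&(y*1000<lo+4); print(lo,m.sum(),(np.round(np.median(z[m])*1000) if m.any() else None),end="; ")
save(np.hstack([cv2.resize(im[110:250,110:330],(440,280)),cv2.resize(s[130:270,230:390],(320,280))]),"b.png")
E
```

```text
time_s: 8.78
ee_pos: [0.6329, 0.0691, 0.2112]
eef_rot: [3.141, -0.004, 0.212]
force: [-1.1, -0.2, -0.2]
grip_width: 0.094
time_s: 11.02
ee_pos: [0.5159, 0.2861, 0.208]
eef_rot: [-3.141, 0.0, 1.705]
force: [0.4, -0.9, 1.1]
grip_width: 0.094
[-3.14117115e+00  1.42975121e-04  1.70194874e+00]
-100 11 42.0; -96 10 108.0; -92 40 109.0; -88 41 109.0; -84 38 109.0; -80 41 109.0; -76 39 109.0; -72 40 109.0; -68 42 109.0; -64 39 108.0; -60 40 109.0; -56 40 108.0; -52 42 109.0; -48 38 109.0; -44 40 108.0; -40 38 109.0; -36 41 109.0; -32 39 109.0; -28 40 109.0; -24 40 109.0; -20 40 109.0; -16 40 108.0; -12 39 109.0; -8 40 109.0; -4 40 109.0; 0 39 109.0; 4 39 109.0; 8 41 109.0; 12 39 109.0; 16 40 109.0; 20 41 109.0; 24 26 108.0; 28 4 8.0; 32 31 8.0; 36 34 9.0; 40 33 9.0; 44 31 8.0; 48 33 9.0; 52 31 9.0; 56 34 8.0; 60 32 9.0; 64 30 9.0; 68 126 77.0; 72 51 111.0; 76 40 122.0; 80 43 122.0; 84 42 123.0; 88 39 122.0; 92 23 118.0; 96 28 108.0;
```

View pics/b.png

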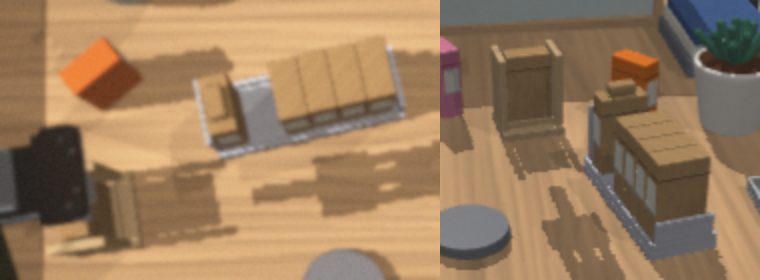

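The row is parted: the gap runs from about tray y 27.5 to 69 mm, and everything stands upright. Next I measure the loose case itself from the first picture.

Run:
```python
from h import *
z=np.load("top.npz"); C=cloud("top",z["d"])[185:245,125:190].reshape(-1,3); a=np.radians(8.1)
P=C-[.5162,.2858,0]; x=(P[:,0]*np.cos(a)+P[:,1]*np.sin(a))*1e3; y=(-P[:,0]*np.sin(a)+P[:,1]*np.cos(a))*1e3
m=(abs(x)<26)&(P[:,2]>.09); r=cv2.minAreaRect(np.c_[x,y][m].astype(np.float32)); print(r, P[m,2].mean(), np.percentile(y[m],[1,99]))
```

```text
((-0.04538154602050781, 0.3471965789794922), (51.77854919433594, 32.76474380493164), 0.47181543707847595) 0.10726586727762807 [-15.88496925  15.09862212]
```

```bash
python3 -m inch '[0,0,2.5,0,0,0,1, 0,0,2.5,0,0,0,1, 0,0,2.5,0,0,0,1, 0,0,2.5,0,0,0,1, 0,0,2.5,0,0,0,1, 0,0,1.7,0,0,0,1, 0,0,1,0,0,0,1, 0,0,0,0,0,0,1, 0,0,0,0,0,0,0.2, 0,0,0,0,0,0,0.2, 0,0,0,0,0,0,0.2, 0,0,0,0,0,0,0.2, 0,0,0,0,0,0,0.2, 0,0,0,0,0,0,0.2, 0,0,0,0,0,0,0.2, 0,0,0,0,0,0,0.2]' 25
python3 -m inch '[0,0,-0.5,0,0,0,0.2, 0,0,-1.5,0,0,0,0.2, 0,0,-2,0,0,0,0.2, 0,0,-2.5,0,0,0,0.2, 0,0,-2.5,0,0,0,0.2, 0,0,-2,0,0,0,0.2, 0,0,-1.5,0,0,0,0.2, 0,0,-0.5,0,0,0,0.2, 0,0,0,0,0,0,0.2]'
```

```text
time_s: 13.12
ee_pos: [0.5161, 0.2862, 0.0564]
eef_rot: [-3.142, -0.0, 1.706]
force: [-0.2, 0.1, -0.9]
grip_width: 0.0293
time_s: 14.25
ee_pos: [0.516, 0.2862, 0.1863]
eef_rot: [-3.141, 0.0, 1.706]
force: [-0.1, 0.2, -0.8]
grip_width: 0.0298
```

```bash
python3 -m inch '[-1.1,-0.37,0,0,0,0,0.2, -2.2,-0.73,0,0,0,0,0.2, -2.2,-0.73,0,0,0,0,0.2, -2.2,-0.73,0,0,0,0,0.2, -2.2,-0.73,0,0,0,0,0.2, -2.2,-0.73,0,0,0,0,0.2, -1.1,-0.37,0,0,0,-0.074,0.2, 0,0,2,0,0,0,0.2, 0,0,2.5,0,0,0,0.2, 0,0,2.5,0,0,0,0.2, 0,0,2.5,0,0,0,0.2, 0,0,2,0,0,0,0.2, 0,0,1,0,0,0,0.2, 0,0,0.8,0,0,0,0.2, 0,0,0,0,0,0,0.2, 0,0,0,0,0,0,0.2]'
```

```text
time_s: 16.25
ee_pos: [0.4907, 0.1495, 0.054]
eef_rot: [3.141, 0.0, 1.78]
force: [-0.4, 0.6, -1.0]
grip_width: 0.0296
```

```bash
python3 -m inch '[0,0,0.3,0,0,0,0.2, 0,0,0.2,0,0,0,0.2, 0,0,0.1,0,0,0,0.2, 0,0,0.1,0,0,0,0.2, 0,0,0.05,0,0,0,0.2, 0,0,0,0,0,0,0.2]'
```

```text
time_s: 17.0
ee_pos: [0.4904, 0.1495, 0.0464]
eef_rot: [3.141, 0.0, 1.78]
force: [-1.7, -0.7, 5.2]
grip_width: 0.0297
```

```bash
python3 -m inch '[0,0,0,0,0,0,1, 0,0,0,0,0,0,1, 0,0,0,0,0,0,1, 0,0,0,0,0,0,1, 0,0,0,0,0,0,1, 0,0,-1.5,0,0,0,1, 0,0,-2.5,0,0,0,1, 0,0,-2.5,0,0,0,1, 0,0,-2.5,0,0,0,1, 0,0,-1.5,0,0,0,1, 0,0,0,0,0,0.1745,1, 0,0,0,0,0,0.1745,1, 0,0,0,0,0,0.1745,1, 0,0,0,0,0,0.1745,1, 0,0,0,0,0,0.1745,1, 0,0,0,0,0,0.1745,1, 0,0,0,0,0,0.1745,1, 0,0,0,0,0,0.1745,1, 0,0,0,0,0,0.1745,1, 0,0,0,0,0,0,1]'
python3 - <<'E'
from h import *
im,d=ctrl.camera("side"); C=cloud("side",d); save(im[120:300,150:400].repeat(2,0).repeat(2,1),"c.png")
P=C.reshape(-1,3); m=(abs(P[:,0]-.49)<.06)&(abs(P[:,1]-.15)<.05)&(P[:,2]>.01)&(P[:,2]<.115); P=P[m]
t=P[P[:,2]>.094]; f=P[(P[:,2]<.09)]; print(m.sum(),cv2.minAreaRect((t[:,:2]*1e3).astype(np.float32)),t[:,2].max())
print("low/high x span",[np.percentile(f[(f[:,2]>a)&(f[:,2]<a+.02)],[2,50,98],axis=0).round(4).tolist() for a in(.015,.07)])
print(ctrl.get_obs()["eef_rot"],ctrl.get_obs()["ee_pos"])
E
```

```text
time_s: 19.5
ee_pos: [0.4903, 0.1494, 0.1511]
eef_rot: [3.142, 0.0, 0.211]
force: [0.2, 0.0, -1.1]
grip_width: 0.0942
1000 ((492.38226318359375, 147.3818359375), (60.62323760986328, 32.11709976196289), 10.964024543762207) 0.10217502438050297
low/high x span [[[0.4621, 0.1268, 0.0156], [0.4912, 0.1359, 0.025], [0.5236, 0.1474, 0.0346]], [[0.4618, 0.1275, 0.0702], [0.4902, 0.1352, 0.0802], [0.5222, 0.1496, 0.0896]]]
[3.14159163e+00 1.24811536e-04 2.13421209e-01] [0.49029567 0.14945787 0.151083  ]
```

View pics/c.png

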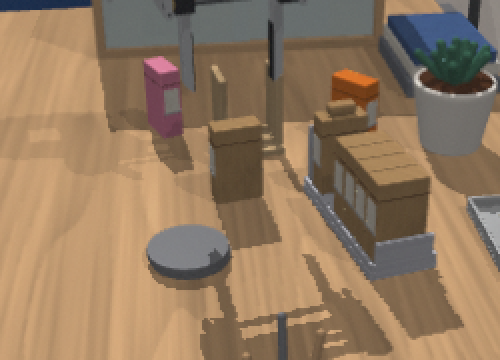

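The loose case stands upright on the bench at about (491,149), released. Regrasp by the narrow ends.

```bash
python3 -m inch '[0,0,2,0,0,0,1, 0,0,2.5,0,0,0,1, 0,0,2.5,0,0,0,1, 0,0,2.5,0,0,0,1, 0,0,1.6,0,0,0,1, 0,0,1,0,0,0,1, 0,0,0,0,0,0,1, 0,0,0,0,0,0,0.5, 0,0,0,0,0,0,0.5, 0,0,0,0,0,0,0.5, 0,0,0,0,0,0,0.5, 0,0,0,0,0,0,0.5, 0,0,0,0,0,0,0.5]' 30
python3 -m inch '[0,0,-0.5,0,0,0,0.5, 0,0,-1.5,0,0,0,0.5, 0,0,-2.5,0,0,0,0.5, 0,0,-2.5,0,0,0,0.5, 0,0,-2.5,0,0,0,0.5, 0,0,-2.5,0,0,0,0.5, 0,0,-2.5,0,0,0,0.5, 0,0,-1.5,0,0,0,0.5, 1.2,0.7,0,0,0,0,0.5, 2.2,1.28,0,0,0,0,0.5, 2.2,1.28,0,0,0,0,0.5, 2.2,1.28,0,0,0,0,0.5, 2.2,1.28,0,0,0,0,0.5, 1.5,0.9,0,0,0,0,0.5, 0.7,0.4,0,0,0,0,0.5, 0,0,0,0,0,0,0.5, 0,0,0,0,0,0,0.5]'
```

```text
time_s: 21.18
ee_pos: [0.4905, 0.1495, 0.0302]
eef_rot: [3.142, -0.0, 0.21]
force: [0.3, -0.7, 3.5]
grip_width: 0.0597
time_s: 23.3
ee_pos: [0.6241, 0.1054, 0.1898]
eef_rot: [-3.141, 0.0, 0.21]
force: [0.2, -0.4, -2.0]
grip_width: 0.0601
```

```bash
python3 -m inch '[0,0,1.2,0,0,0,0.5, 0,0,1.2,0,0,0,0.5, 0,0,1.2,0,0,0,0.5, 0,0,1.2,0,0,0,0.5, 0,0,1.2,0,0,0,0.5, 0,0,1,0,0,0,0.5, 0,0,0,0,0,0,0.5, 0,0,0,0,0,0,0.5]'
python3 - <<'E'
from h import *
im,d=ctrl.camera("side"); save(im[110:270,230:390].repeat(3,0).repeat(3,1),"d.png")
E
```

```text
time_s: 24.3
ee_pos: [0.6247, 0.1052, 0.1204]
eef_rot: [3.142, -0.001, 0.209]
force: [1.0, -0.2, -1.6]
grip_width: 0.0595
```

View pics/d.png

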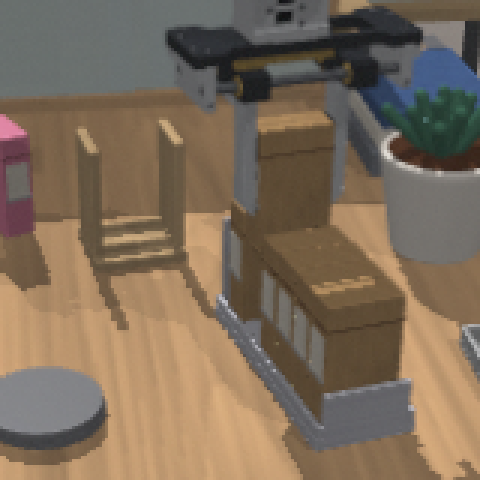

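The case enters the gap upright, with no contact force. Continue down from 0.120 to about 0.041.

```bash
python3 -m inch '[0,0,1.2,0,0,0,0.5, 0,0,1.2,0,0,0,0.5, 0,0,1.2,0,0,0,0.5, 0,0,1.2,0,0,0,0.5, 0,0,1.2,0,0,0,0.5, 0,0,0.8,0,0,0,0.5, 0,0,0.5,0,0,0,0.5, 0,0,0.3,0,0,0,0.5, 0,0,0.2,0,0,0,0.5, 0,0,0,0,0,0,0.5, 0,0,0,0,0,0,0.5]'
```

```text
time_s: 25.72
ee_pos: [0.6246, 0.1052, 0.0422]
eef_rot: [3.142, -0.0, 0.209]
force: [-0.2, -0.2, -1.3]
grip_width: 0.0598
```

```bash
python3 -m inch '[0,0,0.1,0,0,0,0.5, 0,0,0.08,0,0,0,0.5, 0,0,0.04,0,0,0,0.5, 0,0,0,0,0,0,0.5, 0,0,0,0,0,0,0.5]'
```

```text
time_s: 26.35
ee_pos: [0.6246, 0.1052, 0.0402]
eef_rot: [3.142, -0.0, 0.21]
force: [-2.5, -1.0, 4.9]
grip_width: 0.0602
```

```bash
python3 -m inch '[0,-0.1,0,0,0,0,0.5, 0,-0.2,0,0,0,0,0.5, 0,-0.1,0,0,0,0,0.5, 0,0,0,0,0,0,0.5, 0,0,0,0,0,0,1, 0,0,0,0,0,0,1, 0,0,0,0,0,0,1, 0,0,0,0,0,0,1, 0,0,-1.5,0,0,0,1, 0,0,-2.5,0,0,0,1, 0,0,-2.5,0,0,0,1, 0,0,-2.5,0,0,0,1, 0,0,-2.5,0,0,0,1, 0,0,-1.5,0,0,0,1, 0,0,0,0,0,0,1]'
python3 -m inch '[0,2,0,0,0,0,1, 0,3,0,0,0,0,1, 0,3,0,0,0,0,1, 0,3,0,0,0,0,1, 0,2,0,0,0,0,1, 0,0,0,0,0,0,1, 0,0,0,0,0,0,1]'
python3 - <<'E'
from h import *
im,d=ctrl.camera("side"); C=cloud("side",d); save(im[130:290,260:400].repeat(3,0).repeat(3,1),"e.png")
c,sn=np.cos(.2094),np.sin(.2094)
P=C.reshape(-1,3)-[.6345,.0582,0]; x=P[:,0]*c+P[:,1]*sn; y=-P[:,0]*sn+P[:,1]*c; z=P[:,2]
p=ctrl.get_obs()["ee_pos"]-[.6345,.0582,0]; print("tcp tray",p[0]*c+p[1]*sn,-p[0]*sn+p[1]*c)
m=(abs(x)<.02)&(z>.06)&(z<.095)&(y<-.07)&(y>-.12); print("right face y",np.median(y[m]),m.sum())
for lo in range(-100,100,5):
    m=(abs(x)<.02)&(y*1000>=lo)&(y*1000<lo+5)&(z>.1)&(z<.13); print(lo,m.sum(),end="; ")
E
```

```text
time_s: 28.22
ee_pos: [0.624, 0.1092, 0.171]
eef_rot: [3.141, -0.002, 0.21]
force: [0.2, 0.1, -0.7]
grip_width: 0.0947
time_s: 29.1
ee_pos: [0.6506, -0.0174, 0.1695]
eef_rot: [-3.141, 0.0, 0.21]
force: [-0.2, 0.3, 0.1]
grip_width: 0.0942
tcp tray 5.3146574032283955e-05 -0.07704984179124252
right face y -0.09361401308937418 240
-100 15; -95 70; -90 26; -85 19; -80 22; -75 23; -70 18; -65 25; -60 20; -55 22; -50 21; -45 17; -40 18; -35 17; -30 20; -25 23; -20 17; -15 16; -10 20; -5 18; 0 16; 5 19; 10 16; 15 16; 20 16; 25 0; 30 6; 35 35; 40 12; 45 11; 50 7; 55 11; 60 6; 65 9; 70 32; 75 25; 80 18; 85 13; 90 5; 95 1;
```

View pics/e.png

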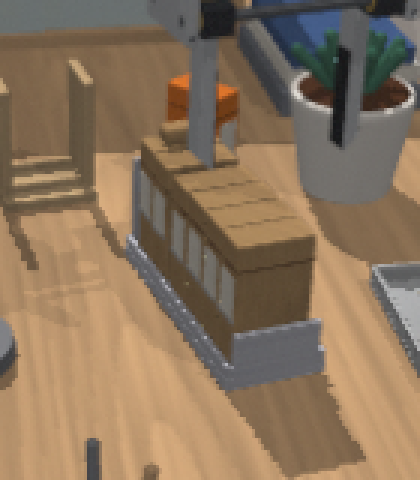

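The loose case stands beside the marker with about 11 mm still to close. Grip the end case low and push left.

```bash
python3 -m inch '[0,0,2.5,0,0,0,1, 0,0,2.5,0,0,0,1, 0,0,2.5,0,0,0,1, 0,0,2.5,0,0,0,1, 0,0,2,0,0,0,1, 0,0,1.2,0,0,0,1, 0,0,0.6,0,0,0,1, 0,0,0,0,0,0,1, 0,0,0,0,0,0,0.5, 0,0,0,0,0,0,0.5, 0,0,0,0,0,0,0.5, 0,0,0,0,0,0,0.5, 0,0,0,0,0,0,0.5, 0,0,0,0,0,0,0.5]' 40
python3 -m inch '[0,-0.2,0,0,0,0,0.5, 0,-0.2,0,0,0,0,0.5, 0,-0.2,0,0,0,0,0.5, 0,-0.2,0,0,0,0,0.5, 0,-0.1,0,0,0,0,0.5, 0,0,0,0,0,0,0.5]'
```

```text
time_s: 30.9
ee_pos: [0.6508, -0.018, 0.0319]
eef_rot: [3.142, -0.0, 0.21]
force: [-0.4, -0.3, 1.6]
grip_width: 0.06
time_s: 31.65
ee_pos: [0.6489, -0.0091, 0.0319]
eef_rot: [-3.142, -0.0, 0.21]
force: [1.1, -2.2, 4.0]
grip_width: 0.06
```

```bash
python3 -m inch '[0,-0.1,0,0,0,0,0.5, 0,0,0,0,0,0,0.5]'; python3 -m inch '[0,-0.1,0,0,0,0,0.5, 0,0,0,0,0,0,0.5]'
```

```text
time_s: 31.9
ee_pos: [0.6487, -0.0083, 0.0319]
eef_rot: [3.141, -0.0, 0.21]
force: [1.6, -5.0, 4.8]
grip_width: 0.0598
time_s: 32.15
ee_pos: [0.6485, -0.0074, 0.0319]
eef_rot: [3.141, -0.0, 0.209]
force: [2.1, -5.0, 5.1]
grip_width: 0.0601
```

```bash
for i in 1; do python3 -m inch '[0,-0.06,0,0,0,0,0.5, 0,0,0,0,0,0,0.5]'; python3 -m inch '[0,-0.06,0,0,0,0,0.5, 0,0,0,0,0,0,0.5]'; done
```

```text
time_s: 32.4
ee_pos: [0.6485, -0.007, 0.032]
eef_rot: [3.141, -0.0, 0.209]
force: [0.6, -5.4, 4.4]
grip_width: 0.0596
time_s: 32.65
ee_pos: [0.6483, -0.0064, 0.0319]
eef_rot: [3.141, -0.0, 0.209]
force: [2.0, -6.0, 5.1]
grip_width: 0.0599
```

```bash
python3 -m inch '[0,-0.08,0,0,0,0,0.5, 0,0,0,0,0,0,0.5]'; python3 -m inch '[0,-0.08,0,0,0,0,0.5, 0,0,0,0,0,0,0.5]'
python3 - <<'E'
from h import *
im,d=ctrl.camera("side"); C=cloud("side",d)
cv2.imwrite("pics/f.png",cv2.resize(im[150:270,280:380][...,::-1],None,fx=5,fy=5,interpolation=cv2.INTER_CUBIC))
c,sn=np.cos(.2094),np.sin(.2094)
P=C.reshape(-1,3)-[.6345,.0582,0]; x=P[:,0]*c+P[:,1]*sn; y=-P[:,0]*sn+P[:,1]*c; z=P[:,2]
for a in(.05,.065,.08):
    m=(abs(x)<.025)&(z>a)&(z<a+.015)&(y<-.06)&(y>-.1); print("right face",np.median(y[m]))
E
```

```text
time_s: 32.9
ee_pos: [0.6482, -0.006, 0.0319]
eef_rot: [3.141, -0.0, 0.209]
force: [2.1, -9.1, 5.2]
grip_width: 0.0598
time_s: 33.15
ee_pos: [0.6482, -0.0061, 0.0319]
eef_rot: [3.14, -0.001, 0.209]
force: [3.0, -13.9, 3.8]
grip_width: 0.06
right face -0.08138880283283585
right face -0.0815413955374129
right face -0.0816352765440621
```

View pics/f.png

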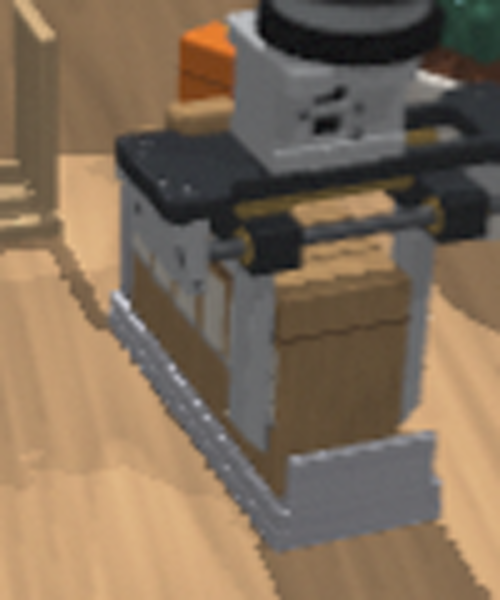

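The force rose to 14 N and motion stopped, so the row is packed (end centre ≈ -66.5 mm). Ease off, release and retreat.

```bash
python3 -m inch '[0,0.08,0,0,0,0,0.5, 0,0,0,0,0,0,0.5, 0,0,0,0,0,0,1, 0,0,0,0,0,0,1, 0,0,0,0,0,0,1, 0,0,0,0,0,0,1, 0,0,-1.5,0,0,0,1, 0,0,-2.5,0,0,0,1, 0,0,-2.5,0,0,0,1, 0,0,-2.5,0,0,0,1, 0,0,-2.5,0,0,0,1, 0,0,-2.5,0,0,0,1, -3,0,0,0,0,0,1, -4,0,0,0,0,0,1, -4,0,0,0,0,0,1, -4,2,0,0,0,0,1, -4,2,0,0,0,0,1, 0,0,0,0,0,0,1, 0,0,0,0,0,0,1]'
python3 - <<'E'
from h import *
im,d=ctrl.camera("top"); C=cloud("top",d); s,ds=ctrl.camera("side"); S=cloud("side",ds)
save(np.hstack([cv2.resize(im[110:220,180:330],(450,330)),cv2.resize(s[150:260,270:380],(330,330))]),"g.png")
c,sn=np.cos(.2094),np.sin(.2094)
def tf(C):
    P=C.reshape(-1,3)-[.6345,.0582,0]; return P[:,0]*c+P[:,1]*sn,-P[:,0]*sn+P[:,1]*c,P[:,2]
x,y,z=tf(C)
for lo in range(-90,100,10):
    m=(y*1000>=lo)&(y*1000<lo+10)&(z>.1)&(z<.117)&(abs(x)<.05); print(lo,m.sum(),np.round(np.percentile(x[m],[1,99])*1e3,1) if m.any() else "",np.round(np.median(z[m])*1e3,1) if m.any() else "")
m=(z>.119)&(abs(x)<.05)&(abs(y)<.1); print("tab",x[m].mean(),y[m].mean())
x,y,z=tf(S); m=(abs(x)<.025)&(z>.06)&(z<.095)&(y<-.06)&(y>-.1); print("right face",np.median(y[m]))
for n,r in(("coaster",(.4276,.0181)),("cup",(.4927,-.3297))):
    P=C.reshape(-1,3); m=(np.hypot(P[:,0]-r[0],P[:,1]-r[1])<.07)&(P[:,2]>(.006 if n=="coaster" else .05)); print(n,cv2.minEnclosingCircle((P[m,:2]*1e3).astype(np.float32)))
E
```

```text
time_s: 35.58
ee_pos: [0.471, -0.0839, 0.1727]
eef_rot: [3.141, -0.001, 0.209]
force: [0.8, 0.3, -0.1]
grip_width: 0.0939
-90 15 [-27.7  25.8] 107.7
-80 153 [-30.3  28.3] 108.7
-70 153 [-30.   28.7] 108.9
-60 153 [-30.2  28.7] 108.5
-50 151 [-29.3  29.5] 108.7
-40 152 [-29.2  29.7] 108.3
-30 153 [-29.6  29.5] 108.4
-20 151 [-28.8  29.8] 108.7
-10 153 [-29.1  30. ] 108.3
0 153 [-29.3  29.7] 108.8
10 152 [-30.1  28.5] 108.9
20 152 [-30.3  28.8] 108.9
30 152 [-30.   28.4] 108.7
40 152 [-29.5  29.2] 108.8
50 151 [-29.8  29.1] 108.8
60 154 [-29.8  29.4] 108.7
70 113 [-29.2  30.4] 108.8
80 64 [-29.2  29.9] 108.8
90 90 [-28.9  30.5] 108.3
tab 0.00023102117392981625 0.08363733384725913
right face -0.08165321866347865
coaster ((423.6838073730469, 0.29440656304359436), 64.05406188964844)
cup ((492.4369812011719, -330.1046142578125), 43.30987548828125)
```

View pics/g.png

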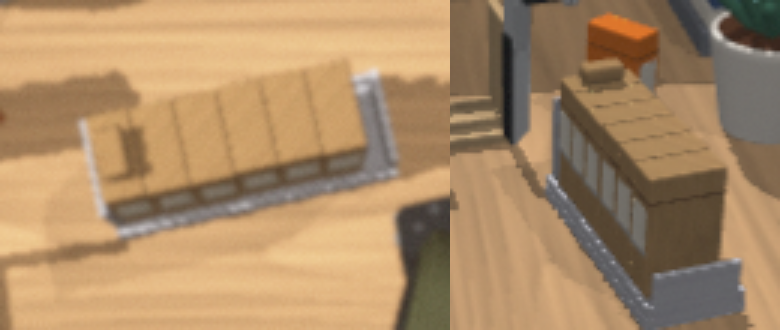

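```bash
python3 -c "
from station import ctrl
print(ctrl.hand_in())"
```

```text
the job is handed in; nothing more can be done
None
```

I carried out the whole job and handed it in at about 36 s of the allowed 67 s. The hand-in gives no verdict.

**What I did:**
- Parted the row directly right of the marker case, leaving a gap of about 41 mm.
- Took the loose case by its broad faces out of the stand, set it upright on the bench and let go.
- Gripped it again by its narrow ends and lowered it onto the tray floor in the gap.
- Closed the row by pushing the end case left until the force rose to 14 N and it stopped moving.

**Last checks:**
- All six cases stand upright, with tops level at about 108.5 mm in the depth readings, and centred across the tray to within about 1 mm.
- The marker case's tab is at tray y +83.6 mm, where it was at the start.
- The row's right face is at tray y -81.7 mm, so the end case's centre is at about -66.7 mm; the limit is -72 mm. That leaves less than 1 mm of gaps in all.
- The gripper was clear of everything, and the cup is within 1 mm of where it started.

**Not confirmed:** the final coaster measurement was no good, probably because the arm was in its window. It gave a circle of 64 mm radius where the coasters are 46 mm. The arm never went down near the coasters, so I don't expect they moved.

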